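# Lock the height stop with holding key and jam nut

## Robot

A 6-joint arm with a two-finger parallel gripper is mounted at the origin on the work surface. World frame = base frame: x ahead of the robot, y to its left, z up, the work surface at z = 0. Lengths are in mm, angles in degrees, forces in N, time in s.
With the tool pointing down it reaches from about 275 to 875 mm from the base axis. Payload 12.5 kg.
Tool frame: the origin (TCP) lies at the very end of the fingers, on their centre line; the grasp point (between the pads) lies 19 mm behind it; z points along the fingers, y is the direction in which the jaws open and shut (so a half turn about z gives the same grasp; the last joint's range is limited). The gripper opens to 85 mm and grips with 20 to 120 N. Pads are 22 mm wide; open, the fingers measure 114 mm over their backs; the gripper's body (76 mm by 85 mm) begins 54 mm behind the grasp point. The pads swing forward as they close: fully open they stand 13 mm farther back than shut.
Start: joints at [-76.352, 20.094, 94.641, -0, 65.266, -4.847], TCP at [174.492, -521.572, 231.29] pointing down, gripper open.
Joint ranges: [-157.81, 157.81], [-45, 120.19], [0.68, 151.7], [-89.99, 269.99], [4.06, 180], [-164.3, 164.3]. Speed limits (degrees/s): [127.2, 127.2, 159.86, 180, 180, 180].

## Interface

Orientations are given as a 3x3 rotation matrix whose columns are the frame's x, y, z axes.
In Python, from workcell import robot gives the robot as it stands. The module is installed in compiled form; this text tells all that it offers.
- The arm moves only by the shell command python3 -m jog 'ROWS' [FORCE]. ROWS is JSON, a list of rows, each a list of 7 numbers: the shift along the tool's x, y, z each as a share of 25 cm, from -1 to 1, then the turn, a rotation vector about the tool's x, y, z each as a share of 45 degrees, from -1 to 1, then the gripper's target within -1 to 1 (fully open at 1, half-way at 0, shut at -1). A call has 1 to 10 rows; each row is the pose to reach, as a shift and turn from the pose commanded when the call began, along the tool's axes at that moment; what a row does not reach only later rows make up. A row lasts 1/8 s, in which the tool goes at most 62.5 mm and 10.7 degrees, less where a joint would pass 70% of its speed; a pose out of reach is approached as far as the arm can. A call with a number of a shift or a turn outside -1 to 1 is refused whole. A call with a gripper value outside its range is refused whole. The fingers move at their own pace and stop on an object; FORCE is the grip in N (left out, the last holds). Time passes only in rows, so rows that repeat a pose let the fingers close. It gives the time, the measured TCP pose, the force and the opening at its end, in the units of the state.
- robot.observe(): the state, without advancing time (a new reading comes with each control period).
- robot.camera(name): name is "scene" or "top" or "wrist"; returns (picture, depth): 384x512x3 uint8, blue, green, red; 384x512 float32, mm along the optical axis (not along the pixel's ray), 0 where there is no reading.
- robot.camera_info(name): a dict with "K" (3x3 intrinsics, pixels), "T" (4x4, takes a point from camera to world coordinates). Camera axes: x right, y down, z forward; pixel columns grow to the right and rows downward; lengths in mm; the calibration is good to about 2 mm. A picture is of the moment at which its call begins: read the wrist's pose just before it. camera_info takes no time and is no camera call; for the wrist camera it gives the pose at the moment of the call.
- robot.job_done(): hands the job in, once; it reports no verdict.
The state is a dict: "clock": time; "joint_pos": joint angles; "dq": joint speeds; "joint_efforts": joint torques, N m; "tool_pos": TCP position; "tool_rot": TCP orientation; "contact_force": force on the tool from outside, world axes, zero at the start; "wrist_torque": the same for the moment, N m; "gripper_width": finger opening in mm.
Only numpy, scipy, OpenCV 4.12 (cv2) and the standard library are available. Lean on these libraries where they do the work, as an engineer would, in place of code of your own. Each camera call takes 0.05 s, during which the arm holds its last target.

## Task

Lock the engraving bench's height stop: lay the holding key with the blue grip flat over the oblong brass lower nut, its handle between the two stop pins, and let go of it. Then turn the red winged jam nut clockwise (seen from above) until it comes up tight, so that the key keeps the brass nut from turning along with it. Leave the key in place on the nut and let go of everything.

Things in the scene. Friction and masses are not known exactly. Their poses are not given: they have to be found in the camera images.
- holding_key: Loose flat fork, 0.4 kg, 16 mm thick, BLUE grip (the orange one is too narrow). Origin: underside, mid-jaw, where the nut's axis goes; x to the open end, z up. Jaw 48 wide in y (mm), x -38 to +36; prongs 12 wide; handle 18 wide to x -151. Grip block at the centre of mass: x -98 to -62, 18 wide in y, z 16 to 50; pinch across y from above. Starts lying flat, jaw roughly toward the stop.
- height_stop: Fixed plate, 12 mm thick. Origin: on the table under the stud's axis (stud top z 102); z up. 2 pins at x -130, y +-26, 12 dia, tops z 38. Seated key: its origin and axes on these, underside z 12, handle between pins; lower it over the jam nut. Play: 7 mm beside nut, 8 end, 11 beside handle. Jam nut: hub 30 dia; on it a wing 32 long, 12 thick, z 50 to 92: pinch across the 12 at z 83, from above.
- lower_nut (a joint): Angle of the oblong brass nut (60 x 34 mm, z 14 to 34 mm over the table, 60 along the plate's x at 0) relative to the plate, rad, growing clockwise from above; starts within 0.03 of 0. Turns easily (0.06 N m), so without the key it follows the jam nut round. With the key seated, play lets it follow up to about 0.4 rad, then key and pins hold it.
- jam_nut (a joint): Angle of the red jam nut relative to the LOWER NUT, rad, growing clockwise from above; starts at 0 to 0.3, tight at a hard stop at 0.9. The wing points along the plate's x turned clockwise by lower_nut + jam_nut. 0.2 N m turns it; stays where left. With the play, one turn of up to 1.3 rad in a single grasp tightens it.
Things that resemble listed ones, but are neither listed nor needed, are in the scene too. What is shaped like the holding_key but green or pink is not meant.

How it is judged (in metres and radians):
On the way, in this order (a step that is already met when the one before it is completed fails the run):
1. the blue key lies flat on the base over the lower nut, let go (x of holding_key in the frame of height_stop between -0.012 and 0.012 m and y of holding_key in the frame of height_stop between -0.012 and 0.012 m and z of holding_key in the frame of height_stop below 0.017 m and angle between holding_key's own z axis and vertical below 0.12 rad and angle between the x axis of holding_key and the x axis of height_stop, either way round below 0.25 rad and value of joint lower_nut between -0.5 and 0.5 rad and contact force between holding_key and the fingers below 0.1 N), for 0.2 s.
2. the jam nut is tight against the lower nut, with the key still on the nut (x of holding_key in the frame of height_stop between -0.012 and 0.012 m and y of holding_key in the frame of height_stop between -0.012 and 0.012 m and z of holding_key in the frame of height_stop below 0.017 m and angle between holding_key's own z axis and vertical below 0.12 rad and angle between the x axis of holding_key and the x axis of height_stop, either way round below 0.25 rad and value of joint lower_nut between -0.5 and 0.5 rad and value of joint jam_nut above 0.78 rad), for 0.2 s.
At the end, for the whole second after the job is handed in: jam_nut above 0.78 rad; lower_nut within 0.5 rad of 0; the blue key at rest, flat on the base over the lower nut: origin within 12 mm of the stud along the base's x and y, underside below 17 mm over the table, tilt under 0.12 rad, lengthwise within 0.25 rad of the base (all of step 2 and linear speed of holding_key below 0.02 m/s); the robot touches nothing.
It also fails if it takes over 48 s, if anything falls off the work surface, if the arm or the gripper's body presses on something with over 40 N, if the wrist force passes 120 N, or if a joint passes its speed limit or range.

## Working session

There is one attempt and no reset: what is moved stays moved. The work goes in short steps, Python scripts to look and compute and a shell command to move; the robot and the scene stay as the last step left them, time stands still between calls to the robot, and variables do not carry over. Pictures are saved under pics/ and viewed, and the job is handed in when it is done.

```bash
mkdir -p pics; python3 - <<'E'
from workcell import robot
import cv2,numpy as np
s=robot.observe(); print(s)
for n in ["scene","top"]:
    im,d=robot.camera(n); cv2.imwrite(f"pics/{n}0.png",im); np.save(f"{n}0.npy",d)
    i=robot.camera_info(n); print(n,i["K"],i["T"])
    np.savez(f"{n}0.npz",im=im,d=d,K=i["K"],T=i["T"])
E
```

```text
{'clock': 0.0, 'joint_pos': array([-7.63508067e+01,  2.01268485e+01,  9.46783796e+01,  3.88220240e-04,
        6.52662276e+01, -4.84634342e+00]), 'dq': array([-0.03019897,  0.03008603,  0.00075648, -0.11818874, -0.02607019,
       -0.09984094]), 'joint_efforts': array([ 1.52874716e-03, -5.06102443e+01, -2.91403055e+01,  4.83303825e-05,
        4.52154825e-03,  5.96521787e-06]), 'tool_pos': array([ 174.42860382, -521.24204108,  230.72494035]), 'tool_rot': array([[ 9.48349287e-01,  3.17227911e-01, -2.88314979e-04],
       [ 3.17228023e-01, -9.48348517e-01,  1.21336950e-03],
       [ 1.11491588e-04, -1.24215969e-03, -9.99999222e-01]]), 'contact_force': array([ 0.6348665 , -0.03967121,  0.72352099]), 'wrist_torque': array([ 0.00747215, -0.01071313, -0.05989371]), 'gripper_width': 85.56598877175699}
scene [[374.83883089   0.         253.07532138]
 [  0.         374.83883089 199.51481236]
 [  0.           0.           1.        ]] [[-5.44591118e-01  5.47981760e-01 -6.34930315e-01  1.13865592e+03]
 [ 8.38453757e-01  3.74119816e-01 -3.96269681e-01  5.14467916e+02]
 [ 2.03914556e-02 -7.48164657e-01 -6.63199695e-01  6.77885419e+02]
 [ 0.00000000e+00  0.00000000e+00  0.00000000e+00  1.00000000e+00]]
top [[404.26531169   0.         255.62217048]
 [  0.         404.26531169 190.6631226 ]
 [  0.           0.           1.        ]] [[-8.56628543e-04 -9.88491212e-01  1.51275876e-01  3.93471792e+02]
 [-9.99593771e-01 -3.46310319e-03 -2.82895577e-02  1.48140294e+02]
 [ 2.84878631e-02 -1.51238657e-01 -9.88086692e-01  8.60402712e+02]
 [ 0.00000000e+00  0.00000000e+00  0.00000000e+00  1.00000000e+00]]
```

View pics/scene0.png

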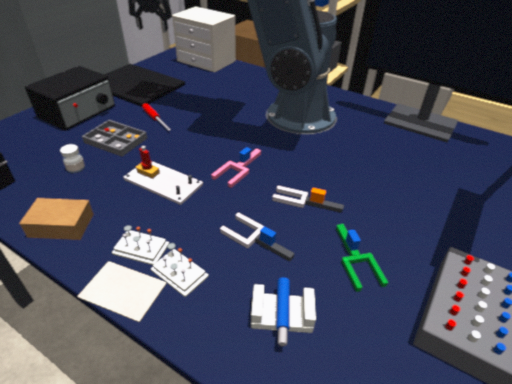

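View pics/top0.png

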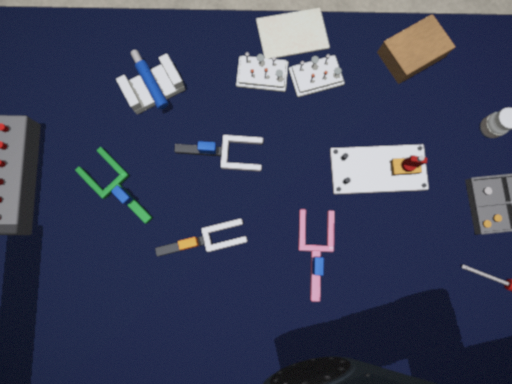

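Candidates in the top view are the white fork with a blue grip at (206,146), the white fork with an orange grip at (187,243, too narrow), the green fork at (120,195) and the pink fork at (318,266). The green and pink ones are excluded by the text. The blue rod at (150,80) isn't a key. I choose (206,146), and the height stop is the plate at (380,168). Next I'll check this in a close crop and measure it.

```bash
cat > h.py <<'E'
import numpy as np,cv2
def ray(uv,z,K,T):
    uv=np.atleast_2d(np.asarray(uv,float)); 
    r=np.c_[(uv[:,0]-K[0,2])/K[0,0],(uv[:,1]-K[1,2])/K[1,1],np.ones(len(uv))]@T[:3,:3].T
    o=T[:3,3]; return o+r*((z-o[2])/r[:,2])[:,None]
def dep(uv,d,K,T):
    uv=np.atleast_2d(np.asarray(uv,int)); z=d[uv[:,1],uv[:,0]]
    p=np.c_[(uv[:,0]-K[0,2])/K[0,0]*z,(uv[:,1]-K[1,2])/K[1,1]*z,z]
    return p@T[:3,:3].T+T[:3,3]
def proj(p,K,T):
    c=(np.atleast_2d(p)-T[:3,3])@T[:3,:3]; return np.c_[K[0,0]*c[:,0]/c[:,2]+K[0,2],K[1,1]*c[:,1]/c[:,2]+K[1,2]]
E
python3 - <<'E'
from h import *
a=np.load("top0.npz"); im,d,K,T=[a[k] for k in("im","d","K","T")]
c=np.hstack([cv2.resize(im[120:190,165:275],None,fx=3.6,fy=3.6,interpolation=3),cv2.resize(im[135:205,325:435],None,fx=3.6,fy=3.6,interpolation=3)])
cv2.imwrite("pics/crop0.png",c)
P=dep(np.indices((384,512))[::-1].reshape(2,-1).T,d,K,T).reshape(384,512,3)
hsv=cv2.cvtColor(im,cv2.COLOR_BGR2HSV)
def rep(n,m,box,z):
    x0,y0,x1,y1=box; q=np.zeros_like(m);q[y0:y1,x0:x1]=m[y0:y1,x0:x1]
    v,u=np.nonzero(q); uv=np.c_[u,v]
    W=ray(uv,z,K,T)[:,:2]; r=cv2.minAreaRect(W.astype(np.float32))
    print(n,len(u),"px",uv.mean(0).round(1),"mean",W.mean(0).round(1),"rect",np.round(r[0],1),np.round(r[1],1),round(r[2],1),"depth z med",np.median(P[q>0][:,2]).round(1),np.percentile(P[q>0][:,2],95).round(1)); return W
B=im.astype(int)
blue=((hsv[...,0]>95)&(hsv[...,0]<125)&(hsv[...,1]>120)&(hsv[...,2]>110)).astype(np.uint8)
white=((hsv[...,1]<60)&(hsv[...,2]>140)).astype(np.uint8)
yel=((hsv[...,0]>12)&(hsv[...,0]<32)&(hsv[...,1]>120)&(hsv[...,2]>80)).astype(np.uint8)
red=(((hsv[...,0]<8)|(hsv[...,0]>172))&(hsv[...,1]>120)&(hsv[...,2]>60)).astype(np.uint8)
rep("grip",blue,(165,120,275,190),50)
W=rep("fork",white,(165,120,275,190),16)
rep("plate",white,(325,135,435,205),12)
rep("brass",yel,(325,135,435,205),34)
rep("red",red,(325,135,435,205),92)
E
```

```text
grip 176 px [206.2 145.4] mean [611.4 226.6] rect [611.2 227. ] [19.1 37. ] 0.4 depth z med 50.7 53.4
fork 642 px [237.7 152. ] mean [606.5 162.3] rect [606.4 154.3] [87.9 73.8] 86.2 depth z med 16.9 19.3
plate 3786 px [375.5 169. ] mean [ 571.7 -135.4] rect [ 573.1 -142.8] [101.8 207. ] 2.8 depth z med 13.4 16.4
brass 207 px [401.4 167.6] mean [ 570.4 -183.3] rect [ 573.8 -192. ] [30.2 58. ] 0.3 depth z med 35.3 40.1
red 196 px [412.1 163.2] mean [ 566.9 -181.7] rect [ 569.9 -185.7] [23.3 50. ] 28.0 depth z med 72.6 94.3
```

View pics/crop0.png

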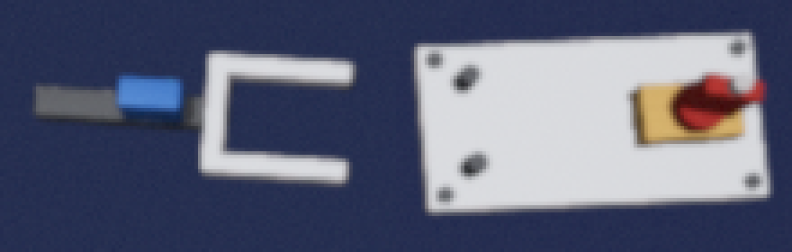

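The crop shows a white fork with a blue grip (crop 150,95; the fork is 88x74 mm, against 86x72 expected) and the plate with its pins at crop (467,78) and (473,165). The red wing and brass nut are at crop (710,105). Next I'll check the wrist camera geometry so I can look at the stop on the way.

```bash
cat >> h.py <<'E'
def delta(R,p,target,yaw_y=None):
    """tool-frame shift (share of 250mm) and turn about tool z (share of 45deg), tool assumed down"""
    d=R.T@(np.array(target)-p); out=(d/250).round(3)
    t=None
    if yaw_y is not None:
        cur=np.degrees(np.arctan2(R[1,1],R[0,1])); t=(yaw_y-cur+90)%180-90
        t=-t
    return out,(None if t is None else (round(t,2),round(t/45,3)))
E
python3 - <<'E'
from workcell import robot
from h import *
i=robot.camera_info("wrist"); s=robot.observe(); R=s["tool_rot"];p=s["tool_pos"]
T=i["T"];print(i["K"].round(1)); print("cam in tool",(R.T@(T[:3,3]-p)).round(1)); print((R.T@T[:3,:3]).round(3))
print(delta(R,p,[573,-190,300],-5))
E
```

```text
[[322.4   0.  255.7]
 [  0.  322.4 181.3]
 [  0.    0.    1. ]]
cam in tool [ 7.840e+01  1.000e-01 -1.426e+02]
[[-0.    -0.953 -0.302]
 [ 1.     0.    -0.002]
 [ 0.002 -0.302  0.953]]
(array([ 1.932, -0.751, -0.276]), (np.float64(-66.5), np.float64(-1.478)))
```

```bash
python3 - <<'E'
from workcell import robot
from h import *
s=robot.observe(); R=s["tool_rot"];p=s["tool_pos"]
print(delta(R,p,[573,-90,260],-5))
E
python3 -m jog '[[0.22,-0.14,-0.02,0,0,-0.22,1],[0.44,-0.28,-0.04,0,0,-0.44,1],[0.66,-0.42,-0.06,0,0,-0.66,1],[0.88,-0.56,-0.08,0,0,-0.88,1],[1,-0.64,-0.1,0,0,-1,1],[1,-0.64,-0.1,0,0,-1,1]]' 20
```

```text
(array([ 2.059, -1.131, -0.115]), (np.float64(-66.5), np.float64(-1.478)))
clock: 0.85
tool_pos: [362.2, -288.5, 256.5]
tool_rot: [[0.442, 0.897, 0.0], [0.897, -0.442, -0.0], [0.0, 0.0, -1.0]]
contact_force: [-0.5, -0.1, 0.0]
gripper_width: 85.2
```

```bash
python3 - <<'E'
from workcell import robot
from h import *
s=robot.observe(); R=s["tool_rot"];p=s["tool_pos"]
print(delta(R,p,[573,-90,260],-5), s["joint_pos"].round(1))
E
```

```text
(array([ 1.085,  0.405, -0.013]), (np.float64(-21.23), np.float64(-0.472))) [-44.3   9.3 105.1   0.   65.5 -18.1]
```

```bash
python3 -m jog '[[0.2,0.08,0,0,0,-0.1,1],[0.42,0.16,0,0,0,-0.2,1],[0.64,0.24,0,0,0,-0.3,1],[0.85,0.32,0,0,0,-0.4,1],[1,0.4,0,0,0,-0.47,1],[1,0.4,0,0,0,-0.47,1],[1,0.4,0,0,0,-0.47,1]]'
python3 - <<'E'
from workcell import robot
from h import *
s=robot.observe(); i=robot.camera_info("wrist"); im,d=robot.camera("wrist")
print(s["tool_pos"].round(1),s["joint_pos"].round(1))
cv2.imwrite("pics/w1.png",im); np.savez("w1.npz",im=im,d=d,K=i["K"],T=i["T"])
E
```

```text
clock: 1.72
tool_pos: [561.3, -112.3, 255.8]
tool_rot: [[0.095, 0.995, -0.001], [0.995, -0.095, 0.0], [-0.0, -0.001, -1.0]]
contact_force: [-0.2, 0.5, -0.4]
gripper_width: 85.0
[ 561.3 -112.3  255.8] [-16.   21.1  89.6  -0.   69.4 -10.5]
```

View pics/w1.png

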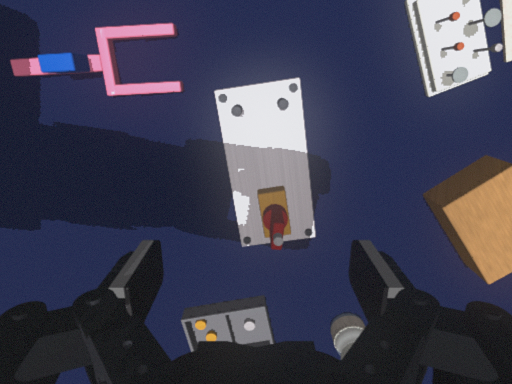

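The wrist view shows the pins at about (238,111) and (283,104), the brass nut at (274,212) and the red wing at (277,230). Now measuring these in detail.

```bash
python3 - <<'E'
from h import *
a=np.load("w1.npz"); im,d,K,T=[a[k] for k in("im","d","K","T")]
cv2.imwrite("pics/w1c.png",np.hstack([cv2.resize(im[80:140,210:310],None,fx=4,fy=4,interpolation=3)[:240],cv2.resize(im[180:240,230:330],None,fx=4,fy=4,interpolation=3)]))
P=dep(np.indices((384,512))[::-1].reshape(2,-1).T,d,K,T).reshape(384,512,3)
hsv=cv2.cvtColor(im,cv2.COLOR_BGR2HSV)
box=np.zeros((384,512),bool); box[75:255,210:320]=1
Z=P[...,2]
def rr(n,m,z=None):
    v,u=np.nonzero(m); W=(ray(np.c_[u,v],z,K,T) if z is not None else P[m])[:,:2]
    r=cv2.minAreaRect(W.astype(np.float32)); print(n,len(u),np.c_[u,v].mean(0).round(1),W.mean(0).round(1),np.round(r[0],1),np.round(r[1],1),round(r[2],1),"z",np.percentile(Z[m],[5,50,95]).round(1))
m=box&(Z>28)&(Z<45); m2=m.copy(); m2[150:]=0
n,l,st,c=cv2.connectedComponentsWithStats(m2.astype(np.uint8))
for k in range(1,n):
    if st[k,4]>5: rr(f"pin{k}",l==k,38)
yel=box&(hsv[...,0]>10)&(hsv[...,0]<32)&(hsv[...,1]>100)&(hsv[...,2]>60)
rr("brass",yel,34); rr("brass(top depth)",yel&(Z>30)&(Z<38),34)
red=box&((hsv[...,0]<8)|(hsv[...,0]>172))&(hsv[...,1]>110)&(hsv[...,2]>40)
rr("red",red,92); rr("redtop depth",red&(Z>86),92)
rr("high",box&(Z>86)&(Z<97),None);rr("stud",box&(Z>97),102)
rr("plate",box&(Z>9)&(Z<17),None)
E
```

```text
pin1 98 [282.6 103.8] [596.  -62.6] [595.9 -62.9] [11.3 11.6] 41.2 z [34.6 37.5 38.7]
pin2 98 [236.  110.7] [544.7 -65.2] [544.7 -65. ] [11.9 11. ] 83.8 z [35.  37.7 39. ]
brass 549 [273.5 206.5] [ 576.8 -183.4] [ 576.9 -192.8] [32.4 58.6] 3.9 z [32.4 33.8 35.2]
brass(top depth) 539 [273.6 206.3] [ 576.9 -183.2] [ 576.9 -192.8] [32.4 58.6] 3.9 z [32.4 33.8 35.1]
red 356 [274.8 226.2] [ 575.3 -181.9] [ 573.8 -185.9] [44.1 25.2] 79.4 z [48.9 88.7 92.5]
redtop depth 180 [276.8 233.3] [ 576.7 -190.2] [ 573.9 -190.9] [35.2 18.6] 86.0 z [90.1 91.6 92.8]
high 241 [276.7 233.1] [ 576.6 -190.3] [ 576.7 -193.8] [32.2 12. ] 80.0 z [88.  91.5 94. ]
stud 151 [274.7 214.9] [ 575.9 -166.6] [ 569.  -125.3] [165.9  97.3] 87.7 z [ 98.1 102.2 398.4]
plate 11181 [266.2 154.9] [ 573.6 -126. ] [ 574.1 -141.5] [100.  204.7] 2.8 z [10.6 11.9 13.4]
```

View pics/w1c.png

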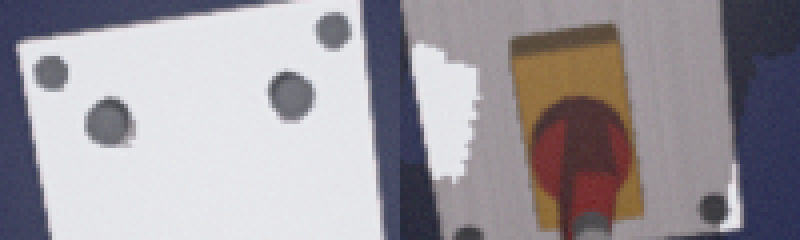

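Stop geometry:
- **Plate:** the pin spacing measures 51.3 mm, against 52 expected. The stud is at (576.6,-193.5) and the plate's x axis has yaw -87.3°.
- **Wing:** its yaw is about -100°, so lower_nut + jam_nut is about 0.22.

Now to the key.

```bash
python3 - <<'E'
from workcell import robot
from h import *
s=robot.observe(); R=s["tool_rot"];p=s["tool_pos"]
print(delta(R,p,[611,227,150],-3.8), s["joint_pos"].round(1))
E
```

```text
(array([1.371, 0.07 , 0.424]), (np.float64(-1.66), np.float64(-0.037))) [-16.   21.1  89.6  -0.   69.4 -10.5]
```

```bash
python3 -m jog '[[0.24,0.01,0,0,0,0,1],[0.48,0.02,0,0,0,-0.02,1],[0.72,0.04,0,0,0,-0.03,1],[0.96,0.05,0.05,0,0,-0.04,1],[1,0.06,0.1,0,0,-0.04,1]]'
python3 - <<'E'
from workcell import robot
from h import *
s=robot.observe(); R=s["tool_rot"];p=s["tool_pos"]
print(delta(R,p,[611,227,150],-3.8))
E
```

```text
clock: 2.4
tool_pos: [599.9, 138.0, 231.0]
tool_rot: [[0.06, 0.998, 0.0], [0.998, -0.06, 0.0], [0.0, 0.0, -1.0]]
contact_force: [0.8, -0.7, 0.5]
gripper_width: 85.4
(array([0.358, 0.023, 0.324]), (np.float64(0.33), np.float64(0.007)))
```

```bash
python3 -m jog '[[0.18,0.01,0.14,0,0,0,1],[0.36,0.02,0.28,0,0,0,1],[0.36,0.02,0.32,0,0,0,1],[0.36,0.02,0.32,0,0,0,1],[0.36,0.02,0.32,0,0,0,1]]'
python3 - <<'E'
from workcell import robot
from h import *
s=robot.observe(); i=robot.camera_info("wrist"); im,d=robot.camera("wrist")
print(s["tool_pos"].round(1))
cv2.imwrite("pics/w2.png",im); np.savez("w2.npz",im=im,d=d,K=i["K"],T=i["T"])
K,T=i["K"],i["T"]
hsv=cv2.cvtColor(im,cv2.COLOR_BGR2HSV)
P=dep(np.indices((384,512))[::-1].reshape(2,-1).T,d,K,T).reshape(384,512,3); Z=P[...,2]
blue=(hsv[...,0]>95)&(hsv[...,0]<125)&(hsv[...,1]>120)&(hsv[...,2]>70)&(Z>46)&(Z<55)
white=(hsv[...,1]<80)&(hsv[...,2]>90)&(Z>10)&(Z<20)
for n,m,z in(("grip",blue,50),("fork",white,16)):
    n2,l,st,c=cv2.connectedComponentsWithStats(m.astype(np.uint8)); k=1+np.argmax(st[1:,4]); m=l==k
    v,u=np.nonzero(m); W=ray(np.c_[u,v],z,K,T)[:,:2]; r=cv2.minAreaRect(W.astype(np.float32))
    print(n,len(u),np.c_[u,v].mean(0).round(1),np.round(r[0],1),np.round(r[1],1),round(r[2],1),np.median(Z[m]).round(1))
print(delta(s["tool_rot"],s["tool_pos"],[611,227,14],-3.8))
E
```

```text
clock: 3.02
tool_pos: [611.5, 224.1, 152.7]
tool_rot: [[0.064, 0.998, 0.002], [0.998, -0.064, 0.0], [0.0, 0.002, -1.0]]
contact_force: [-0.0, -0.5, -0.7]
gripper_width: 85.5
[611.5 224.1 152.7]
grip 959 [254.7 175.2] [612.2 229. ] [35.7 17.3] 85.7 49.8
fork 3385 [444.  256.6] [790.1 113.1] [100.3  67.5] 84.1 19.3
(array([ 0.011, -0.004,  0.555]), (np.float64(0.13), np.float64(0.003)))
```

View pics/w2.png

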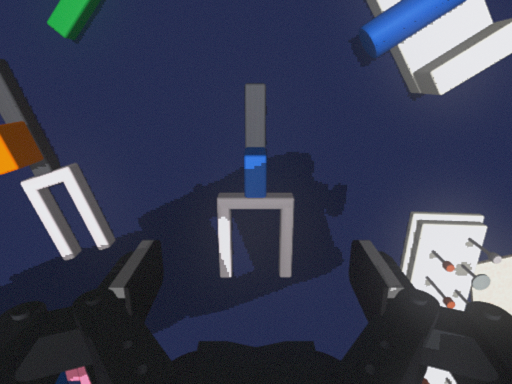

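The wrist view shows the blue grip at (255,172) under the tool, with its fork below at (255,235). The grip centre is (612,228.5) and its top is at z 50, which agrees with the top view. I'll descend and pinch.

```bash
python3 -m jog '[[0.015,0,0.2,0,0,0.01,1],[0.015,0,0.4,0,0,0.01,1],[0.015,0,0.55,0,0,0.01,1],[0.015,0,0.55,0,0,0.01,1],[0.015,0,0.55,0,0,0.01,1],[0.015,0,0.55,0,0,0.01,-1],[0.015,0,0.55,0,0,0.01,-1],[0.015,0,0.55,0,0,0.01,-1],[0.015,0,0.55,0,0,0.01,-1],[0.015,0,0.55,0,0,0.01,-1]]' 60
```

```text
clock: 4.32
tool_pos: [611.2, 229.4, 14.2]
tool_rot: [[0.07, 0.998, 0.001], [0.998, -0.07, 0.0], [0.0, 0.001, -1.0]]
contact_force: [1.0, 0.1, 4.6]
gripper_width: 17.0
```

```bash
python3 -m jog '[[0,0,-0.1,0,0,0,-1],[0,0,-0.3,0,0,0,-1],[0,0,-0.5,0,0,0,-1],[0,0,-0.66,0,0,0,-1],[0,0,-0.66,0,0,0,-1],[0,0,-0.66,0,0,0,-1],[0,0,-0.66,0,0,0,-1]]'
python3 - <<'E'
from workcell import robot
from h import *
s=robot.observe(); i=robot.camera_info("wrist"); im,d=robot.camera("wrist")
print(s["tool_pos"].round(1),s["joint_pos"].round(1),s["gripper_width"])
cv2.imwrite("pics/w3.png",im); np.savez("w3.npz",im=im,d=d,K=i["K"],T=i["T"],R=s["tool_rot"],p=s["tool_pos"])
E
```

```text
clock: 5.2
tool_pos: [610.1, 229.1, 176.5]
tool_rot: [[0.07, 0.998, -0.003], [0.998, -0.07, -0.001], [-0.001, -0.003, -1.0]]
contact_force: [-0.6, 0.1, -3.8]
gripper_width: 17.4
[610.1 229.1 176.5] [16.5 33.8 81.2  0.  65.2 20.5] 17.402960052205323
```

View pics/w3.png

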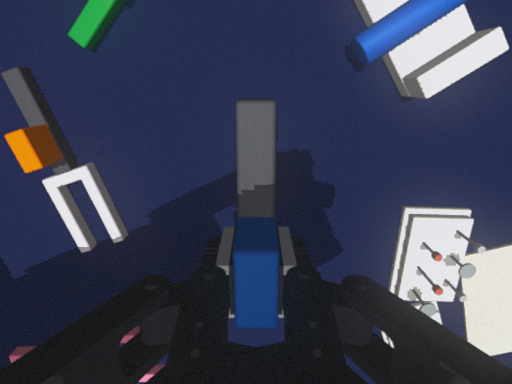

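```bash
python3 - <<'E'
from h import *
a=np.load("w3.npz"); im,d,K,T,R,p=[a[k] for k in("im","d","K","T","R","p")]
P=dep(np.indices((384,512))[::-1].reshape(2,-1).T,d,K,T).reshape(384,512,3)
Q=(P-p)@R
sel=np.zeros((384,512),bool); sel[90:235,220:290]=1
sel&=(P[...,2]>130)
v,u=np.nonzero(sel); q=Q[sel]; print("x",np.percentile(q[:,0],[0.5,5,50,95,99.5]).round(1),"y",np.percentile(q[:,1],[1,50,99]).round(1),"z",np.percentile(q[:,2],[5,50,95]).round(1))
# axis by slices & tilt
top=sel&(Q[...,0]>22)
q=Q[top]; 
for lo in range(22,76,8):
    k=q[(q[:,0]>=lo)&(q[:,0]<lo+8)]
    if len(k): print(lo,len(k),(k[:,1].min()+k[:,1].max())/2,np.ptp(k[:,1]),np.median(k[:,2]))
E
```

```text
x [11.3 16.  40.2 67.8 77.6] y [-11.1   0.7  12.8] z [-16.2  -1.9  -0.4]
22 615 0.8581634759463297 17.515412856077653 -1.6721117353001094
30 639 0.6025086606885415 17.741058782493816 -1.6913870414011218
38 679 0.8553919193622317 17.870784012565128 -1.6604557528148516
46 713 0.7097643061355603 17.958007188271708 -1.7904183540783738
54 765 0.5953967327523522 17.82853689569524 -1.7012226842328677
62 801 0.6889726004228258 17.48432676036091 -1.527959704624403
70 46 1.0271758698170161 0.0 -142.65881339854315
```

The key is held level: the handle axis is along tool x, its tail is at +71 mm and its underside is about 14 mm beyond the TCP. The seated TCP target is (572.1,-113.1,26.5) with tool y at yaw +2.7°.

```bash
python3 - <<'E'
from workcell import robot
from h import *
s=robot.observe()
print(delta(s["tool_rot"],s["tool_pos"],[572.1,-113.1,170],2.7))
E
python3 -m jog '[[-0.15,-0.01,0,0,0,-0.02,-1],[-0.35,-0.02,0,0,0,-0.04,-1],[-0.57,-0.04,0,0,0,-0.07,-1],[-0.8,-0.05,0,0,0,-0.1,-1],[-1,-0.06,0,0,0,-0.12,-1],[-1,-0.06,0,0,0,-0.15,-1],[-1,-0.06,0,0,0,-0.15,-1]]'
python3 - <<'E'
from workcell import robot
from h import *
s=robot.observe()
print(delta(s["tool_rot"],s["tool_pos"],[572.1,-113.1,170],2.7))
E
```

```text
(array([-1.376, -0.057,  0.029]), (np.float64(-6.71), np.float64(-0.149)))
clock: 6.12
tool_pos: [578.4, -18.7, 178.2]
tool_rot: [[-0.047, 0.999, -0.001], [0.999, 0.047, 0.0], [0.0, -0.001, -1.0]]
contact_force: [0.1, 0.3, -3.9]
gripper_width: 17.1
(array([-0.376, -0.043,  0.033]), (np.float64(0.02), np.float64(0.0)))
```

```bash
python3 -m jog '[[-0.15,-0.01,0,0,0,0,-1],[-0.3,-0.03,0,0,0,0,-1],[-0.376,-0.043,0.03,0,0,0,-1],[-0.376,-0.043,0.03,0,0,0,-1],[-0.376,-0.043,0.03,0,0,0,-1],[-0.376,-0.043,0.03,0,0,0,-1]]'
python3 - <<'E'
from workcell import robot
from h import *
s=robot.observe()
print(delta(s["tool_rot"],s["tool_pos"],[572.1,-113.1,26.5],2.7))
st={}
for n in ["wrist","top","scene"]:
    i=robot.camera_info(n); im,d=robot.camera(n); np.savez(n+"4.npz",im=im,d=d,K=i["K"],T=i["T"],R=s["tool_rot"],p=s["tool_pos"]); st[n]=im
cv2.imwrite("pics/a4.png",np.hstack([cv2.resize(st["top"][100:250,270:470],(400,300),interpolation=3),cv2.resize(st["scene"][110:230,80:240],(400,300),interpolation=3)]))
cv2.imwrite("pics/w4.png",st["wrist"])
E
```

```text
clock: 6.88
tool_pos: [572.5, -112.3, 171.4]
tool_rot: [[-0.049, 0.999, 0.0], [0.999, 0.049, 0.0], [0.0, 0.0, -1.0]]
contact_force: [0.2, 0.2, -3.4]
gripper_width: 17.2
(array([-0.003, -0.002,  0.579]), (np.float64(0.11), np.float64(0.003)))
```

View pics/a4.png

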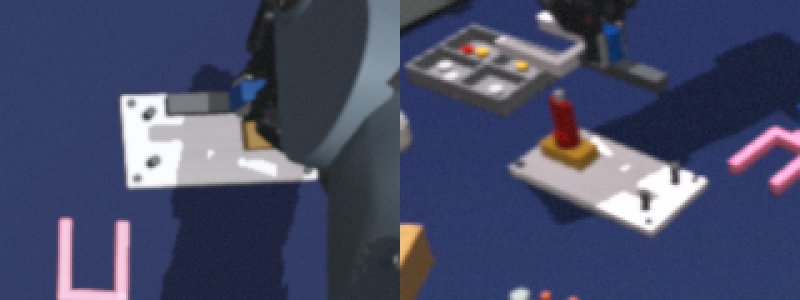

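View pics/w4.png

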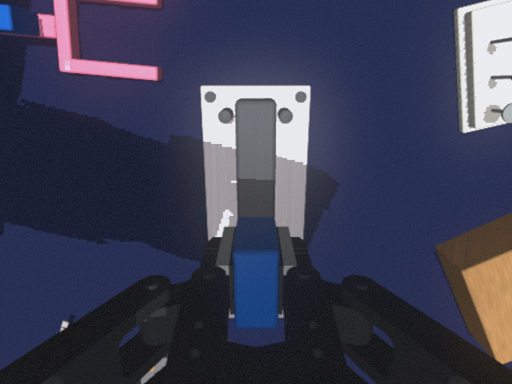

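In the wrist view the handle (columns 236–276) is centred between the pins (columns 226 and 285) and parallel to the plate. I'll lower it in two stages, watching the force.

```bash
python3 -m jog '[[-0.003,-0.002,0.1,0,0,0,-1],[-0.003,-0.002,0.2,0,0,0,-1],[-0.003,-0.002,0.3,0,0,0,-1],[-0.003,-0.002,0.4,0,0,0,-1],[-0.003,-0.002,0.46,0,0,0,-1],[-0.003,-0.002,0.46,0,0,0,-1]]'
python3 -m jog '[[0,0,0.03,0,0,0,-1],[0,0,0.06,0,0,0,-1],[0,0,0.09,0,0,0,-1],[0,0,0.11,0,0,0,-1],[0,0,0.11,0,0,0,-1],[0,0,0.11,0,0,0,-1]]'
```

```text
clock: 7.78
tool_pos: [571.5, -114.0, 55.7]
tool_rot: [[-0.048, 0.999, -0.001], [0.999, 0.048, 0.0], [0.0, -0.001, -1.0]]
contact_force: [0.4, 0.4, -3.3]
gripper_width: 17.3
clock: 8.52
tool_pos: [572.0, -114.2, 29.0]
tool_rot: [[-0.048, 0.999, 0.0], [0.999, 0.048, -0.0], [-0.0, 0.0, -1.0]]
contact_force: [0.2, 0.4, -2.8]
gripper_width: 17.5
```

```bash
python3 -m jog '[[0,0,0.008,0,0,0,-1],[0,0,0.012,0,0,0,-1],[0,0,0.012,0,0,0,-1],[0,0,0.012,0,0,0,-1]]'
```

```text
clock: 9.02
tool_pos: [571.9, -114.2, 26.1]
tool_rot: [[-0.048, 0.999, 0.0], [0.999, 0.048, -0.0], [-0.0, 0.0, -1.0]]
contact_force: [-3.8, 0.8, 4.2]
gripper_width: 17.6
```

The upward force has come on, so the key rests on the base. I'll release and rise.

```bash
python3 -m jog '[[0,0,0,0,0,0,0],[0,0,0,0,0,0,0.3],[0,0,0,0,0,0,0.3],[0,0,0,0,0,0,0.3],[0,0,-0.15,0,0,0,0.3],[0,0,-0.35,0,0,0,0.3],[0,0,-0.55,0,0,0,0.3],[0.1,0,-0.7,0,0,0,0.3],[0.1,0,-0.7,0,0,0,0.3],[0.1,0,-0.7,0,0,0,0.3]]'
python3 - <<'E'
from workcell import robot
from h import *
s=robot.observe(); print(s["gripper_width"])
i=robot.camera_info("wrist"); im,d=robot.camera("wrist"); cv2.imwrite("pics/w5.png",im); np.savez("w5.npz",im=im,d=d,K=i["K"],T=i["T"])
E
```

```text
clock: 10.28
tool_pos: [570.2, -89.3, 200.0]
tool_rot: [[-0.048, 0.999, -0.001], [0.999, 0.048, 0.0], [0.0, -0.001, -1.0]]
contact_force: [0.1, -0.6, -1.0]
gripper_width: 55.4
55.366929830184326
```

View pics/w5.png

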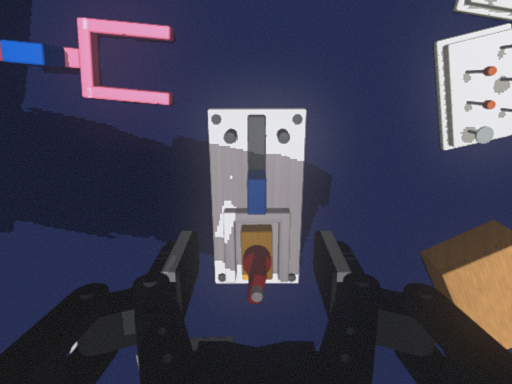

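The key sits round the nut: the fork is at (257,245), the grip at (257,195), and the handle runs between the pins at (230,136) and (283,136). I'll check its height and position, and the wing.

```bash
cat > chk.py <<'E'
from h import *
def chk(f):
    a=np.load(f); im,d,K,T=[a[k] for k in("im","d","K","T")]
    P=dep(np.indices((384,512))[::-1].reshape(2,-1).T,d,K,T).reshape(384,512,3)
    xd=np.array([.047,-.9989]); yd=np.array([.9989,.047]); S=np.array([576.6,-193.5])
    L=np.dstack([(P[...,:2]-S)@xd,(P[...,:2]-S)@yd,P[...,2]])
    def rr(n,box,zl,zh):
        m=(L[...,0]>box[0])&(L[...,0]<box[1])&(L[...,1]>box[2])&(L[...,1]<box[3])&(L[...,2]>zl)&(L[...,2]<zh)
        if m.sum()<5: print(n,"none"); return
        q=L[m]; r=cv2.minAreaRect(q[:,:2].astype(np.float32))
        print(n,m.sum(),"c",np.round(r[0],1),np.round(r[1],1),round(r[2],1),"x",np.percentile(q[:,0],[1,99]).round(1),"y",np.percentile(q[:,1],[1,99]).round(1),"z",np.percentile(q[:,2],[5,50,95]).round(1))
    rr("grip",(-110,-50,-15,15),55,67)
    rr("handle",(-165,-102,-18,18),24,33)
    rr("pinL",(-145,-115,15,40),33,43); rr("pinR",(-145,-115,-40,-15),33,43)
    rr("prong+y",(-30,45,21,45),24,32); rr("prong-y",(-30,45,-45,-21),24,32); rr("bar",(-57,-34,-40,40),24,32)
    rr("brass",(-36,36,-20,20),32,37); rr("wing",(-25,25,-25,25),86,97); rr("stud",(-15,15,-15,15),98,106)
E
python3 -c "
from chk import chk; chk('w5.npz')"
python3 - <<'E'
from workcell import robot
from h import *
s=robot.observe()
print(delta(s["tool_rot"],s["tool_pos"],[576.6,-193.5,160],-10),s["joint_pos"].round(1))
E
```

```text
grip 716 c [-78.6  -0.2] [17. 36.] 89.6 x [-96.3 -61. ] y [-8.7  8.1] z [59.8 61.8 63. ]
handle 879 c [-125.4   -0.3] [18.  46.8] 89.8 x [-148.7 -102.2] y [-9.3  8.6] z [26.4 27.8 29.1]
pinL 122 c [-129.7   25.7] [11.3 10.7] 44.2 x [-135.2 -124.3] y [20.5 31.1] z [35.3 37.8 39. ]
pinR 126 c [-129.6  -26.2] [11.  11.5] 0.6 x [-134.8 -124.2] y [-31.7 -20.5] z [35.1 37.5 39. ]
prong+y 578 c [ 3.6 30.2] [66.4 12.1] 0.6 x [-29.   35.8] y [24.2 36.1] z [26.1 27.5 28.7]
prong-y 580 c [  3.2 -29.8] [66.3 12.1] 0.2 x [-29.4  35.5] y [-35.6 -23.8] z [26.1 27.5 28.8]
bar 735 c [-41.6   0.2] [15.  71.7] 0.0 x [-48.5 -34.4] y [-35.4  34.9] z [25.9 27.7 28.9]
brass 704 c [ 0.2 -0.4] [60.1 33. ] 0.9 x [-29.3  29. ] y [-16.6  16.3] z [32.5 33.7 35. ]
wing 320 c [0.3 0.2] [12.3 32. ] 77.3 x [-15.7  15.6] y [-8.5  8. ] z [87.4 91.4 95. ]
stud 115 c [0.5 0.1] [10.1  9.8] 33.8 x [-4.9  5.8] y [-4.6  5. ] z [ 98.7 101.5 102.4]
(array([-0.417,  0.006,  0.158]), (np.float64(12.74), np.float64(0.283))) [-13.5  24.9  92.3  -0.   62.9 -16.3]
```

The key is seated: its origin is within about 1.5 mm, its top is at z 27.7 (so the underside is near 12) and it is aligned to within 0.5°. The wing lies 12.7° clockwise. Now I'll align above the wing.

```bash
python3 -m jog '[[-0.15,0,0,0,0,0.1,0.3],[-0.3,0,0.05,0,0,0.2,0.3],[-0.417,0.006,0.12,0,0,0.28,0.3],[-0.417,0.006,0.16,0,0,0.28,0.3],[-0.417,0.006,0.16,0,0,0.28,0.3],[-0.417,0.006,0.16,0,0,0.28,0.3]]'
python3 - <<'E'
from workcell import robot
from h import *
s=robot.observe()
print(delta(s["tool_rot"],s["tool_pos"],[576.7,-193.7,64],-10),s["joint_pos"].round(1))
E
```

```text
clock: 11.08
tool_pos: [577.2, -192.6, 161.0]
tool_rot: [[0.17, 0.985, 0.0], [0.985, -0.17, 0.0], [0.0, 0.0, -1.0]]
contact_force: [-0.1, -0.1, -0.4]
gripper_width: 55.4
(array([-0.005, -0.001,  0.388]), (np.float64(0.22), np.float64(0.005))) [-22.8  30.5  89.3   0.   60.2 -13.1]
```

```bash
python3 -m jog '[[-0.004,0,0.15,0,0,0,0.3],[-0.004,0,0.3,0,0,0,0.3],[-0.004,0,0.385,0,0,0,0.3],[-0.004,0,0.385,0,0,0,0.3],[-0.004,0,0.385,0,0,0,-1],[-0.004,0,0.385,0,0,0,-1],[-0.004,0,0.385,0,0,0,-1],[-0.004,0,0.385,0,0,0,-1],[-0.004,0,0.385,0,0,0,-1]]' 60
python3 - <<'E'
from workcell import robot
s=robot.observe(); print(s["wrist_torque"].round(2))
E
```

```text
clock: 12.2
tool_pos: [576.6, -194.2, 65.9]
tool_rot: [[0.171, 0.985, -0.001], [0.985, -0.171, 0.0], [-0.0, -0.001, -1.0]]
contact_force: [-6.8, 1.0, 9.3]
gripper_width: 11.3
[ 0.29  1.21 -0.01]
```

The wing is held (opening 11.3 mm). Turning clockwise.

```bash
python3 -m jog '[[0,0,0,0,0,0.12,-1],[0,0,0,0,0,0.24,-1],[0,0,0,0,0,0.36,-1],[0,0,0,0,0,0.48,-1],[0,0,0,0,0,0.6,-1],[0,0,0,0,0,0.72,-1],[0,0,0,0,0,0.84,-1],[0,0,0,0,0,0.84,-1]]'
python3 - <<'E'
from workcell import robot
import numpy as np
s=robot.observe(); R=s["tool_rot"];print(s["wrist_torque"].round(2),np.degrees(np.arctan2(R[1,1],R[0,1])))
E
```

```text
clock: 13.2
tool_pos: [577.0, -194.5, 65.9]
tool_rot: [[0.74, 0.673, 0.0], [0.673, -0.74, -0.001], [-0.0, 0.001, -1.0]]
contact_force: [-4.4, 0.5, 8.8]
gripper_width: 10.9
[-0.04  0.85 -0.08] -47.72235512374803
```

```bash
python3 -m jog '[[0,0,0,0,0,0.1,-1],[0,0,0,0,0,0.2,-1],[0,0,0,0,0,0.3,-1],[0,0,0,0,0,0.36,-1],[0,0,0,0,0,0.36,-1]]'
python3 - <<'E'
from workcell import robot
import numpy as np
s=robot.observe(); R=s["tool_rot"];print(s["wrist_torque"].round(2),np.degrees(np.arctan2(R[1,1],R[0,1])))
E
python3 -m jog '[[0,0,0,0,0,0.06,-1],[0,0,0,0,0,0.12,-1],[0,0,0,0,0,0.17,-1],[0,0,0,0,0,0.17,-1]]'
python3 - <<'E'
from workcell import robot
import numpy as np
s=robot.observe(); R=s["tool_rot"];print(s["wrist_torque"].round(2),np.degrees(np.arctan2(R[1,1],R[0,1])))
E
```

```text
clock: 13.82
tool_pos: [577.0, -194.7, 65.9]
tool_rot: [[0.898, 0.44, 0.001], [0.44, -0.898, -0.001], [0.0, 0.001, -1.0]]
contact_force: [-4.9, -0.8, 8.4]
gripper_width: 10.9
[-0.23  0.84  0.07] -63.87521142801652
clock: 14.32
tool_pos: [577.0, -194.7, 65.9]
tool_rot: [[0.948, 0.319, 0.0], [0.319, -0.948, -0.001], [-0.0, 0.001, -1.0]]
contact_force: [-4.2, -1.2, 9.0]
gripper_width: 10.8
[-0.27  0.81  1.05] -71.39833070687816
```

Torque about the tool axis has jumped to 1.05 N·m at a total wing angle of about 1.29 rad, so it has come up tight. I'll release, rise and check.

```bash
python3 -m jog '[[0,0,0,0,0,0,-0.3],[0,0,0,0,0,0,-0.3],[0,0,0,0,0,0,-0.3],[0,0,0,0,0,0,-0.3],[0,0,-0.1,0,0,0,-0.3],[0,0,-0.25,0,0,0,-0.3],[0,0,-0.4,0,0,0,-0.3],[0,0,-0.55,0,0,-0.2,-0.3],[0,0,-0.55,0,0,-0.4,-0.3]]'
python3 - <<'E'
from workcell import robot
from h import *
s=robot.observe()
print(delta(s["tool_rot"],s["tool_pos"],[572,-90,210],2.7),s["joint_pos"].round(1))
E
```

```text
clock: 15.45
tool_pos: [578.2, -194.8, 205.3]
tool_rot: [[0.801, 0.599, 0.005], [0.599, -0.801, -0.002], [0.003, 0.005, -1.0]]
contact_force: [-0.5, 0.4, -1.7]
gripper_width: 29.6
(array([ 0.231, -0.35 , -0.02 ]), (np.float64(-55.92), np.float64(-1.243))) [-23.   27.7  87.1   0.   65.   30.2]
```

```bash
python3 -m jog '[[0.06,-0.09,0,0,0,-0.2,0.3],[0.12,-0.18,0,0,0,-0.4,0.3],[0.18,-0.27,0,0,0,-0.6,0.3],[0.23,-0.35,0,0,0,-0.8,0.3],[0.23,-0.35,0,0,0,-1,0.3],[0.23,-0.35,0,0,0,-1,0.3],[0.23,-0.35,0,0,0,-1,0.3]]'
python3 - <<'E'
from workcell import robot
from h import *
i=robot.camera_info("wrist"); im,d=robot.camera("wrist"); cv2.imwrite("pics/w6.png",im); np.savez("w6.npz",im=im,d=d,K=i["K"],T=i["T"])
from chk import chk; chk("w6.npz")
E
```

```text
clock: 16.32
tool_pos: [571.1, -90.0, 202.0]
tool_rot: [[0.152, 0.988, -0.0], [0.988, -0.152, -0.0], [-0.0, -0.0, -1.0]]
contact_force: [-0.5, 0.2, -1.6]
gripper_width: 55.6
grip 687 c [-78.2   6.6] [17.9 35.8] 85.5 x [-96.  -60.9] y [-2.6 14.8] z [60.1 61.8 62.9]
handle 782 c [-125.2   10.3] [17.7 47.2] 85.8 x [-148.3 -102.6] y [ 0.7 17.8] z [26.6 27.9 29.2]
pinL 121 c [-129.8   25.7] [10.6 10.6] 77.8 x [-135.  -124.3] y [20.3 31. ] z [36.2 37.7 39. ]
pinR 120 c [-129.4  -25.9] [11.3 10.7] 77.7 x [-134.7 -124. ] y [-31.4 -20.5] z [35.6 37.7 38.9]
prong+y 623 c [ 4.9 27.8] [16.8 70.7] 86.8 x [-29.5  38.3] y [21.6 37.4] z [25.9 27.6 28.8]
prong-y 558 c [  2.6 -28.5] [15.6 64.7] 85.3 x [-28.9  33.5] y [-37.7 -22. ] z [25.9 27.6 28.7]
bar 738 c [-40.4   3.4] [71.8 16.8] 85.9 x [-50.4 -34.3] y [-31.7  38.3] z [25.8 27.6 28.8]
brass 578 c [-2.3  0.8] [33.8 54.6] 71.1 x [-31.2  13.1] y [-19.4  19.6] z [32.5 33.7 35.1]
wing 416 c [0.2 0. ] [12.4 32.2] 19.0 x [-9.5  9.1] y [-15.6  15.8] z [86.9 91.3 94. ]
stud 111 c [0.3 0. ] [10.4  9.2] 36.9 x [-4.4  5.5] y [-4.3  4.9] z [ 98.9 101.7 102.6]
```

View pics/w6.png

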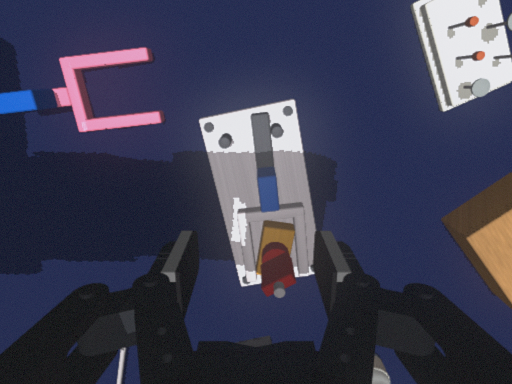

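The final picture shows the fork round the nut at (275,240), the handle between the pins at (225,140) and (277,130), and the wing turned at (278,270). The measurements give:
- **Key:** origin about (1.6,0.5) mm, flat, yaw 0.08 rad.
- **Lower nut:** about 0.33 rad.
- **Wing:** 1.24 rad in total, so jam_nut is about 0.91, which is tight.

Nothing is being touched, so I'm handing in.

```bash
python3 - <<'E'
from workcell import robot
s=robot.observe(); print(s["contact_force"].round(1),abs(s["dq"]).max().round(2)); print(robot.job_done())
E
```

```text
[ 0.2 -0.7 -0.5] 0.67
the job is handed in; nothing more can be done
None
```

I laid the blue-grip key flat over the brass nut with its handle between the pins and let go of it. I then turned the red jam nut clockwise about 61° in one grasp, until the torque rose to 1.05 N·m at the stop, released it and raised the arm clear. The job was handed in at about 16.4 s.

My last camera check passed on everything:

| Quantity | Measured | Limit |
|---|---|---|
| Key origin from stud | about 1.6 mm in x, 0.5 mm in y | 12 mm |
| Key underside height | about 12 mm | below 17 mm |
| Key angle to the base | 0.08 rad | 0.25 rad |
| lower_nut | about 0.33 rad | 0.5 rad |
| jam_nut | about 0.91 rad | above 0.78 rad |

The gripper was about 100 mm above everything and showed no contact force. The lower_nut angle comes from a partly hidden outline, so it could be off by a few hundredths of a radian. The wing settled back about 3° when I let go, but jam_nut still measures tight. One check along the way failed: the first wrist-camera measurement of the fork picked up the wrong white object, so I discarded it and used the top view instead.

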